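Slide the marble lumps off a steel tray into the glass dish

ROBOT

A 7-joint arm with a two-finger parallel gripper is mounted at the origin on the work surface. World frame = base frame: x ahead of the robot, y to its left, z up, the work surface at z = 0. Lengths are in m, angles in rad, forces in N, time in s.
With the tool pointing down it reaches from about 0.4 to 0.85 m from the base axis. Payload 4.5 kg.
Tool frame: the origin (TCP) lies midway between the tips of the shut fingers; the grasp point (between the pads) lies 19 mm behind it; z points along the fingers, y is the line along which they close (so a half turn about z gives the same grasp; the last joint's range is limited). The gripper opens to 85 mm and grips with 20 to 120 N. Pads are 22 mm wide; open, the fingers measure 114 mm over their backs; the gripper's body (76 mm by 85 mm) begins 54 mm behind the grasp point. The pads swing forward as they close: fully open they stand 13 mm farther back than shut.
Start: joints at [0.034, 0.689, -0.195, 1.565, 0.157, 0.902, -0.215], TCP at [0.625, 0, 0.231] pointing down, gripper open.
Joint ranges: [-3.01, 3.01], [-0.46, 2.08], [-1.47, 1.51], [0.13, 2.56], [-1, 4.14], [0.04, 2.09], [-2.66, 2.66]. Speed limits (rad/s): [2.57, 2.57, 3.14, 3.14, 3.14, 3.14, 3.14].

INTERFACE

Orientations are given as [roll, pitch, yaw] about the fixed x, y, z axes, in that order (R = Rz(yaw) Ry(pitch) Rx(roll)).
In Python, from workcell import ctrl gives the robot as it stands.
- The arm moves only by the tool drive_tool, never from a script. Its arguments are lists of equal length, an entry for each row: "delta_pos": the shift along the tool's x, y, z in units of 50 mm (1.0 is 50 mm), a list of three; "twist": the turn, a rotation vector about the tool's x, y, z in units of 8 degrees (1.0 is 8 degrees), a list of three; "grip": the opening, from -1 (shut) to 1 (fully open), so that 0 is half open. In form: {"delta_pos": [[tx, ty, tz], ...], "twist": [[rx, ry, rz], ...], "grip": [grip, ...]}. A call has 1 to 10 rows; each row is the pose to reach, as a shift and turn from the pose commanded when the call began, along the tool's axes at that moment; what a row does not reach only later rows make up. A row lasts 1/10 s, in which the tool goes at most 50 mm and 8.59 degrees, less where a joint would pass 70% of its speed; a pose out of reach is approached as far as the arm can. A call with a gripper value outside its range is refused whole. The fingers move at their own pace and stop on an object; "newtons" is the grip in N (left out, the last holds). Time passes only in rows, so rows that repeat a pose let the fingers close. It gives the time, the measured TCP pose, the force, the opening and the grip force at its end, in the units of the state.
- ctrl.read_state(): the state, without advancing time (a new reading comes with each control period).
- ctrl.capture(name): name is "scene" or "side" or "wrist"; returns a dict with "image" (384x512x3 uint8, red, green, blue), "intrinsics" (3x3 intrinsics, pixels), "origin" and "attitude" of the camera in the world; the wrist camera has in their place "hand_eye" (4x4, takes a point from camera to tool coordinates, whose origin is the TCP and whose axes are the flange's). Camera axes: x right, y up, looking along -z (the intrinsics and any distortion apply to the point x, -y, -z); pixel columns grow to the right and rows downward; lengths in m; the calibration is good to about 2 mm. A picture is of the moment at which its call begins: read the wrist's pose just before it. There is no depth.
- ctrl.close_job(): hands the job in; it is judged then, once.
The state is a dict: "t": time; "q": joint angles; "joint_velocities": joint speeds; "effort": joint torques, N m; "ee_pos": TCP position; "ee_rot": TCP orientation; "ft_force": force on the tool from outside, world axes, zero at the start; "ft_torque": the same for the moment, N m; "finger_gap": finger opening in m; "finger_force": force on a finger pad.
Only numpy, scipy, OpenCV 4.12 (cv2) and the standard library are available. Lean on these libraries where they do the work, as an engineer would, in place of code of your own. Each camera call takes 0.05 s, during which the arm holds its last target. There are 200 camera calls.

TASK

Charge the wide glass dish with the marble for the demonstration: pick the steel tray up by its handle and rest its open lip on the dish's rim with all four lumps still aboard, so lightly that the glass never carries more than the loaded tray's weight. Keep the lip resting there as you tip the tray until every lump has slid gently into the dish, without touching the lumps or shoving the dish. Then set the empty tray down flat on the bare bench top, and leave everything else where it stands.

Things in the scene. Friction and masses are not known exactly. Their poses are not given: they have to be found in the camera images.
- tray: Stainless-steel pouring tray, about 0.16 kg, lying loose on the bench. Flat pan 150 long (x) x 100 wide (y), floor 3 mm thick; side walls 3 mm thick, 30 mm high (16 mm over the last 40 mm before the lip), back wall 50 mm high at -x, open at the +x end (the lip); a black handle behind the back wall. Origin: centre of the pan's underside; x points from handle to lip, z up.
- tray_handle (a point): Grip point: centre of the tray's flat-sided black handle, 115 mm behind the tray's origin (-x), 38 mm above its underside. The handle is straight, along x: 90 mm long (x -165 to -75), 14 mm wide (y), 26 mm high (z 25 to 51). The tray may turn between the pads under its own weight if gripped weakly.
- tray_lip (a point): Middle of the open pouring edge, on the pan floor's upper face: 75 mm ahead of the tray's origin, 3 mm above its underside. Lumps start to slide on the floor at a tilt somewhere between 25 and 36 degrees (friction varies). The loaded tray weighs 2.3 to 4.5 N; with the handle held firmly, pressing the lip end on something hard builds up roughly 3 N per mm.
- dish: Clear glass crystallising dish, round, straight-sided, 170 mm outer diameter, 75 mm high, wall 4 mm, base 5 mm, open at the top, 0.6 kg, standing loose in the cream tray. The widest vessel on the bench. Origin: centre of its underside, z up.
- dish_rim (a point): Centre of the dish's mouth, at the height of its rim, 75 mm above the dish's underside.
- lump1_center (a point): Centre of one of the four alike broken marble lumps, about 36 x 33 x 24 mm, about 45 g, lying loose on the tray's floor in its rear two thirds; this point is about 12 mm above its underside.
- lump2_center (a point): Centre of one of the four alike broken marble lumps, about 36 x 33 x 24 mm, about 45 g, lying loose on the tray's floor in its rear two thirds; this point is about 12 mm above its underside.
- lump3_center (a point): Centre of one of the four alike broken marble lumps, about 36 x 33 x 24 mm, about 45 g, lying loose on the tray's floor in its rear two thirds; this point is about 12 mm above its underside.
- lump4_center (a point): Centre of one of the four alike broken marble lumps, about 36 x 33 x 24 mm, about 45 g, lying loose on the tray's floor in its rear two thirds; this point is about 12 mm above its underside.
- spill_tray: Cream plastic demonstration tray, 420 (x) x 300 (y) mm, rim 25 mm high and flared out to 446 x 326 mm, floor 6 mm thick, fixed to the bench; the dish, the flask and the torch stand in it. Origin: centre of its underside.
- flask: Bystander: one-litre conical glass flask, 131 mm across the foot, 216 mm tall, standing in the cream tray beside the dish; origin under its centre.
- torch: Bystander: hand gas torch standing upright in the cream tray, 46 mm across, 131 mm tall; origin under its centre.
- beaker: Bystander: small empty glass beaker, 68 mm across, 94 mm tall; origin under its centre.
- mortar: Bystander: white porcelain mortar, 110 mm across, 60 mm tall; origin under its centre.
- wash_bottle: Bystander: white wash bottle, 64 mm across, about 205 mm tall with its spout; origin under its centre.
- tongs: Bystander: steel crucible tongs lying flat, 215 mm long (x) and about 90 mm wide at the finger rings (the -x end), 10 mm high; origin under the middle.

How it is judged:
By the outcome, as a careful person would: the job done as asked, in the order asked, and still so for the second after the job is handed in, with the robot touching nothing.
It also fails if it takes over 64 s, if anything falls off the work surface, if the arm or the gripper's body presses on something with over 40 N, if the wrist force passes 120 N, or if a joint passes its speed limit or range.

## Working session

There is one attempt and no reset: what is moved stays moved. The work goes in short steps, Python scripts to look and compute and a tool call to move; the robot and the scene stay as the last step left them, time stands still between calls to the robot, and variables do not carry over. Pictures are saved under pics/ and viewed, at most 10 in all, crops included, and the job is handed in when it is done.

Besides the shell and the picture viewer there is one more tool, called by a JSON object that holds its "fn" and its "kwargs". drive_tool: Moves the arm, as the interface text tells. Its arguments: {"type":"object","properties":{"delta_pos":{"type":"array","items":{"type":"array","items":{"type":"number"}}},"twist":{"type":"array","items":{"type":"array","items":{"type":"number"}}},"grip":{"type":"array","items":{"type":"number"}},"newtons":{"type":"number"}},"required":["delta_pos","twist","grip"]}

```bash
mkdir -p pics; cat > h.py <<'E'
import numpy as np, cv2, pickle
from scipy.spatial.transform import Rotation as R
from workcell import ctrl
def rpy(r): return R.from_euler('xyz', r).as_matrix()
E
python3 - <<'E'
from h import *
s=ctrl.read_state(); print(s)
d={}
for n in ("scene","side","wrist"):
    c=ctrl.capture(n); d[n]=c
    print(n,{k:np.round(v,4).tolist() if k!='image' else 0 for k,v in c.items()})
    cv2.imwrite(f"pics/{n}0.png",c["image"][:,:,::-1])
pickle.dump((s,d),open('c0.pkl','wb'))
im=np.hstack([d["scene"]["image"],d["side"]["image"]])
E
```

```text
{'t': 0.0, 'q': array([ 0.03383449,  0.69000374, -0.19449446,  1.56636397,  0.15729618,
        0.90247628, -0.21508815]), 'joint_velocities': array([-7.20670935e-04, -2.35043276e-04, -7.22033504e-04,  3.13336467e-05,
        1.19226262e-03, -1.30222905e-03,  6.31082867e-04]), 'effort': array([ 1.13546095e-03, -5.39627159e+01, -1.26661520e+00, -1.58547074e+01,
        9.07521317e-03,  9.41080711e-03,  5.53111545e-05]), 'ee_pos': array([ 6.24345811e-01, -8.13621136e-05,  2.30465901e-01]), 'ee_rot': array([-3.13973666e+00,  1.40189625e-04,  1.57084323e+00]), 'ft_force': array([ 0.52383838, -0.02359231, -1.03961829]), 'ft_torque': array([ 0.0244212 , -0.02042784, -0.05684219]), 'finger_force': 0.0, 'finger_gap': 0.08529868951841739}
scene {'image': 0, 'intrinsics': [[410.724, 0.0, 260.5003], [0.0, 410.724, 190.1131], [0.0, 0.0, 1.0]], 'origin': [1.4056, -0.8479, 0.9333], 'attitude': [0.9072, -0.0049, 0.8499]}
side {'image': 0, 'intrinsics': [[443.0422, 0.0, 258.0878], [0.0, 443.0422, 186.2443], [0.0, 0.0, 1.0]], 'origin': [-0.208, -0.8591, 1.132], 'attitude': [0.8054, -0.0008, -0.8434]}
wrist {'image': 0, 'intrinsics': [[335.8089, 0.0, 259.2986], [0.0, 335.8089, 198.5257], [0.0, 0.0, 1.0]], 'hand_eye': [[-0.0, 0.9579, 0.2872, 0.0731], [1.0, -0.0001, 0.0003, -0.0006], [0.0003, 0.2872, -0.9579, -0.1416], [0.0, 0.0, 0.0, 1.0]]}
```

View pics/scene0.png

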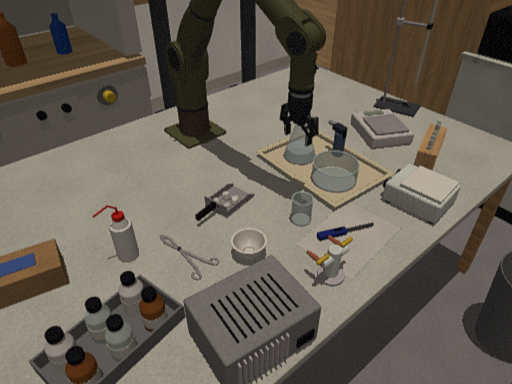

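View pics/side0.png

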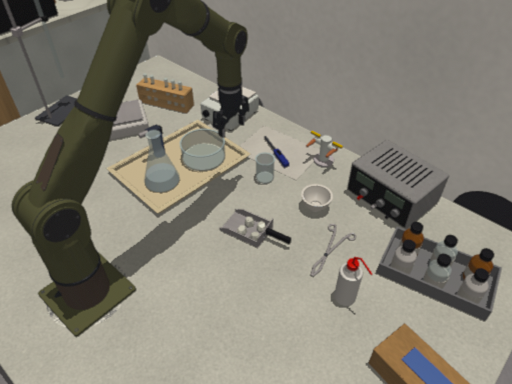

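The scene view shows the tray's pan near (230,200), its handle near (205,212), and the dish near (335,170). In the side view the pan is near (247,228), the handle near (280,238), and the dish near (203,148). I'll enlarge these areas.

```bash
python3 - <<'E'
from h import *
s,d=pickle.load(open('c0.pkl','rb'))
def crop(n,x,y,w,h,k): return cv2.resize(d[n]["image"][y:y+h,x:x+w,::-1],None,fx=k,fy=k,interpolation=cv2.INTER_CUBIC)
a=np.hstack([crop("scene",185,175,80,60,5),crop("side",215,200,80,60,5)])
b=np.hstack([crop("scene",250,110,160,120,2.5),crop("side",100,110,160,120,2.5)])
cv2.imwrite("pics/crop.png",np.vstack([a,b]))
E
```

```text
(no output)
```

View pics/crop.png

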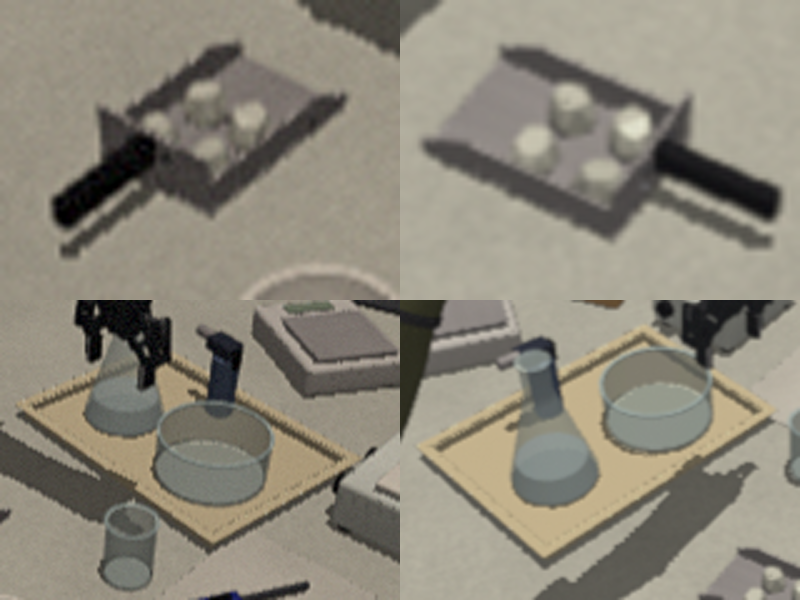

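```bash
cat >> h.py <<'E'
def ray(c,u,v):
    K=c["intrinsics"]; p=np.array([(u-K[0,2])/K[0,0],-(v-K[1,2])/K[1,1],-1.])
    return np.array(c["origin"]),rpy(c["attitude"])@p
def onz(c,u,v,z):
    o,r=ray(c,u,v); return o+r*(z-o[2])/r[2]
def tri(c1,p1,c2,p2):
    o1,r1=ray(c1,*p1);o2,r2=ray(c2,*p2)
    t=np.linalg.lstsq(np.c_[r1,-r2],o2-o1,rcond=None)[0]
    a,b=o1+t[0]*r1,o2+t[1]*r2
    return (a+b)/2,np.linalg.norm(a-b)
E
python3 - <<'E'
from h import *
np.set_printoptions(precision=4,suppress=True)
s,d=pickle.load(open('c0.pkl','rb')); A,B=d["scene"],d["side"]
a=lambda x,y:(185+x/5-.4,175+y/5-.4)
b=lambda x,y:(215+(x-400)/5-.4,200+y/5-.4)
a2=lambda x,y:(250+x/2.5,110+(y-300)/2.5)
b2=lambda x,y:(100+(x-400)/2.5,110+(y-300)/2.5)
P=[("hrear",a(63,210),b(772,202),.038),("hfront",a(145,155),b(665,158),.038)]
for n,p,q,z in P+[("dish",a2(215,434),b2(656,381),.081),("flaskfoot",a2(123,408),b2(555,478),.006),("torchhead",a2(222,345),b2(536,350),.13),("beakerfoot",a2(128,573),b2(790,475),.0)]:
    print(n,tri(A,p,B,q),onz(A,*p,z),onz(B,*q,z))
print("scene corners z0: back-right",onz(A,*a(212,213),0),"lip right",onz(A,*a(335,110),0))
print("side corners z0: back",onz(B,*b(615,240),0),"lip",onz(B,*b(428,150),0))
for n,(l,r) in {"A":(a2(158,434),a2(272,434)),"B":(b2(600,381),b2(713,381))}.items():
    c=d["scene" if n=="A" else "side"]; print("dia",np.linalg.norm(onz(c,*l,.081)-onz(c,*r,.081)))
for n,x,y in(("1",570,120),("2",535,155),("3",632,135),("4",600,180)): print(onz(B,*b(x,y),.015))
# handle mask axis on z=.038
for c,(x0,x1,y0,y1) in((A,(190,220,195,225)),(B,(260,298,222,248))):
    g=c["image"].max(2); m=np.zeros_like(g); m[y0:y1,x0:x1]=g[y0:y1,x0:x1]<35
    v,u=np.nonzero(m); pts=np.array([onz(c,i,j,.038)[:2] for i,j in zip(u,v)])
    e=np.linalg.svd(pts-pts.mean(0))[2][0]; print(len(u),pts.mean(0),np.degrees(np.arctan2(e[1],e[0])))
E
```

```text
hrear (array([ 0.5223, -0.3403,  0.0419]), np.float64(0.0008774176464949385)) [ 0.5183 -0.3376  0.038 ] [ 0.5248 -0.339   0.038 ]
hfront (array([ 0.5078, -0.2641,  0.0374]), np.float64(0.00040267329398465274)) [ 0.5083 -0.2643  0.038 ] [ 0.5073 -0.2647  0.038 ]
dish (array([0.651 , 0.1903, 0.0788]), np.float64(0.0018161631144428556)) [0.6525 0.189  0.081 ] [0.6486 0.1868 0.081 ]
flaskfoot (array([0.4491, 0.2042, 0.0144]), np.float64(0.012562556705627727)) [0.4362 0.2235 0.006 ] [0.4508 0.2036 0.006 ]
torchhead (array([0.5403, 0.3283, 0.13  ]), np.float64(0.0008154034291059137)) [0.54  0.329 0.13 ] [0.54   0.3277 0.13  ]
beakerfoot (array([ 0.7067, -0.0376, -0.0197]), np.float64(0.005771304750083571)) [ 0.7223 -0.058   0.    ] [ 0.6926 -0.0481  0.    ]
scene corners z0: back-right [ 0.5495 -0.2413 -0.    ] lip right [ 0.5194 -0.106   0.    ]
side corners z0: back [ 0.4584 -0.265   0.    ] lip [ 0.4318 -0.121   0.    ]
dia 0.16798992663579276
dia 0.17248155614674068
[ 0.5051 -0.183   0.015 ]
[ 0.4672 -0.1865  0.015 ]
[ 0.5228 -0.2227  0.015 ]
[ 0.4799 -0.2328  0.015 ]
145 [ 0.5109 -0.2976] -75.36167055004475
124 [ 0.5152 -0.299 ] -79.74916283204735
```

The tray heads about 102°, with its handle near (0.513,-0.297). The dish mouth is near (0.650,0.188). Next I'll locate the beaker, wash bottle and mortar, and work out the hover move.

```bash
cat >> h.py <<'E'
np.set_printoptions(precision=4,suppress=True)
def tool(head,lean):  # heading deg of tool x, lean deg (+ = fingers point forward)
    return R.from_euler('xyz',[np.pi,0,np.radians(head)])*R.from_rotvec([0,np.radians(lean),0])
def tcp(g,head,lean,off=.019): return np.array(g)+tool(head,lean).apply([0,0,off])
def delta(p0,R0,p1,R1): # in move units
    return R0.inv().apply(np.array(p1)-p0)/.05, np.degrees((R0.inv()*R1).as_rotvec())/8
E
python3 - <<'E'
from h import *
s,d=pickle.load(open('c0.pkl','rb')); A,B=d["scene"],d["side"]
print("beaker rim",onz(A,302,198,.094),onz(B,264.5,156,.094))
print("mortar",onz(A,249,240,.06),onz(B,317,194,.06))
print("wash foot",onz(A,127,256,0),onz(B,346,298,0))
p0=np.array([.625,0,.231]);R0=tool(90,0)
print(delta(p0,R0,tcp([.513,-.297,.19],102,15),tool(102,15)))
E
```

```text
beaker rim [ 0.7212 -0.0621  0.094 ] [ 0.7338 -0.0532  0.094 ]
mortar [ 0.7286 -0.2931  0.06  ] [ 0.7318 -0.2943  0.06  ]
wash foot [ 0.4901 -0.5802 -0.    ] [ 0.4916 -0.5815  0.    ]
(array([-5.8438, -2.2604,  1.1871]), array([ 0.1963,  1.8681, -1.4914]))
```

{"fn": "drive_tool", "kwargs": {"delta_pos": [[-0.7,-0.3,0.1],[-1.5,-0.6,0.2],[-2.2,-0.9,0.4],[-3.0,-1.2,0.6],[-3.7,-1.4,0.7],[-4.5,-1.7,0.9],[-5.2,-2.0,1.0],[-5.84,-2.26,1.19],[-5.84,-2.26,1.19],[-5.84,-2.26,1.19]], "twist": [[0,0.2,-0.2],[0,0.5,-0.4],[0.1,0.7,-0.6],[0.1,1.0,-0.8],[0.1,1.2,-1.0],[0.2,1.5,-1.2],[0.2,1.7,-1.4],[0.2,1.87,-1.49],[0.2,1.87,-1.49],[0.2,1.87,-1.49]], "grip": [1,1,1,1,1,1,1,1,1,1], "newtons": 120}}

```text
t: 1.15
ee_pos: [0.5111, -0.293, 0.171]
ee_rot: [-3.14, -0.263, 1.777]
ft_force: [0.7, 0.6, -0.1]
finger_gap: 0.0854
finger_force: 0.0
```

```bash
python3 - <<'E'
from h import *
s=ctrl.read_state(); c=ctrl.capture("wrist"); pickle.dump((s,c),open('w1.pkl','wb'))
print(s["t"],s["q"],s["ee_pos"],s["ee_rot"],s["ft_force"])
p0=np.array([.625,0,.231]);R0=tool(90,0)
pc=p0+R0.apply(np.array([-5.84,-2.26,1.19])*.05);Rc=R0*R.from_rotvec(np.radians(8*np.array([.2,1.87,-1.49])))
print(pc,Rc.as_euler('xyz'))
cv2.imwrite("pics/w1.png",c["image"][:,:,::-1])
E
```

```text
1.15 [ 0.7672  0.8301 -0.4158  1.542   0.116   0.984   0.5859] [ 0.5111 -0.293   0.171 ] [-3.14   -0.263   1.7767] [ 0.7303  0.6331 -0.1457]
[ 0.512  -0.292   0.1715] [-3.1411 -0.2621  1.78  ]
```

View pics/w1.png

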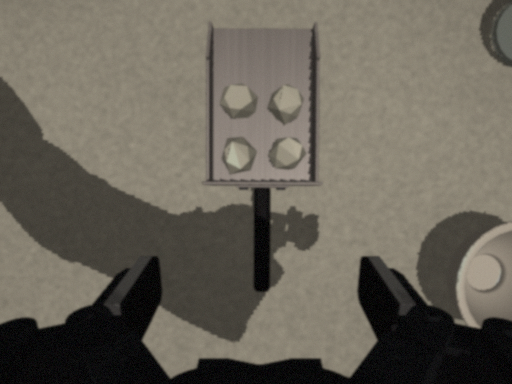

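The wrist view shows the tray nearly square to the tool. The handle runs from (261,188) to (262,291), the pan's lip is at row 28 between columns 213 and 316, and all four lumps are near rows 100 and 153.

```bash
cat >> h.py <<'E'
def wcam(s,c):
    T=np.eye(4);T[:3,:3]=rpy(s["ee_rot"]);T[:3,3]=s["ee_pos"]
    T=T@np.array(c["hand_eye"]); return T
def wonz(s,c,u,v,z):
    T=wcam(s,c);K=c["intrinsics"];r=T[:3,:3]@np.array([(u-K[0,2])/K[0,0],-(v-K[1,2])/K[1,1],-1.])
    o=T[:3,3]; return o+r*(z-o[2])/r[2]
E
python3 - <<'E'
from h import *
s,c=pickle.load(open('w1.pkl','rb'))
im=c["image"].max(2)
# handle centre columns by row
for v in (200,220,240,260,280): 
    u=np.nonzero(im[v,240:285]<30)[0]+240; print(v,u.min(),u.max())
f=[wonz(s,c,261.3,v,.051) for v in (190,)]+[wonz(s,c,262,291,.051)]
print("handle front/rear top",f)
L=[wonz(s,c,u,28,.003) for u in (213.5,315.5)];print("lip",L)
for u in(206,319): print("backwall top",wonz(s,c,u,184,.05))
h=f[0]-f[1];print(np.degrees(np.arctan2(h[1],h[0])))
m=(L[0]+L[1])/2; h=m-f[1];print(m,np.degrees(np.arctan2(h[1],h[0])),np.linalg.norm(h[:2]))
E
```

```text
200 255 268
220 255 268
240 255 269
260 255 268
280 254 268
handle front/rear top [array([ 0.5052, -0.2607,  0.051 ]), array([ 0.5229, -0.3424,  0.051 ])]
lip [array([ 0.4293, -0.1194,  0.003 ]), array([ 0.5243, -0.0996,  0.003 ])]
backwall top [ 0.4596 -0.2652  0.05  ]
backwall top [ 0.5507 -0.2461  0.05  ]
102.22533626177278
[ 0.4768 -0.1095  0.003 ] 101.18814980443773 0.2374687228685983
```

```bash
python3 - <<'E'
from h import *
p0=np.array([.625,0,.231]);R0=tool(90,0)
pc=p0+R0.apply(np.array([-5.84,-2.26,1.19])*.05);Rc=R0*R.from_rotvec(np.radians(8*np.array([.2,1.87,-1.49])))
g=[.514,-.2945,.0385]
print(delta(pc,Rc,tcp(g,102,15),tool(102,15)))
E
```

```text
(array([-0.7446,  0.0302,  2.9343]), array([-0.0032, -0.0022, -0.0018]))
```

{"fn": "drive_tool", "kwargs": {"delta_pos": [[-0.15,0,0.5],[-0.3,0,1.0],[-0.4,0,1.5],[-0.5,0,1.9],[-0.6,0.03,2.3],[-0.68,0.03,2.6],[-0.72,0.03,2.8],[-0.745,0.03,2.93],[-0.745,0.03,2.93],[-0.745,0.03,2.93]], "twist": [[0,0,0],[0,0,0],[0,0,0],[0,0,0],[0,0,0],[0,0,0],[0,0,0],[0,0,0],[0,0,0],[0,0,0]], "grip": [1,1,1,1,1,1,1,1,1,1]}}

```text
t: 2.2
ee_pos: [0.5135, -0.2898, 0.0213]
ee_rot: [3.141, -0.261, 1.78]
ft_force: [-0.6, -0.7, 0.4]
finger_gap: 0.0853
finger_force: 0.0
```

{"fn": "drive_tool", "kwargs": {"delta_pos": [[0,0,0],[0,0,0],[0,0,0],[0,0,0],[0,0,0],[0,0,0],[0,0,0],[0,0,0]], "twist": [[0,0,0],[0,0,0],[0,0,0],[0,0,0],[0,0,0],[0,0,0],[0,0,0],[0,0,0]], "grip": [0.3,-0.2,-0.5,-1,-1,-1,-1,-1], "newtons": 120}}

```text
t: 3.0
ee_pos: [0.513, -0.2899, 0.021]
ee_rot: [-3.141, -0.262, 1.78]
ft_force: [-1.0, -1.3, 5.0]
finger_gap: 0.0124
finger_force: 117.0
```

```bash
python3 - <<'E'
from h import *
s=ctrl.read_state(); c=ctrl.capture("wrist"); pickle.dump((s,c),open('w2.pkl','wb'))
print(s["t"],s["q"],s["ee_pos"],s["ee_rot"],s["ft_force"],s["finger_gap"],s["finger_force"])
cv2.imwrite("pics/w2.png",c["image"][:,:,::-1])
E
```

```text
3.0 [ 0.7371  1.037  -0.368   1.6006  0.182   0.7226  0.5763] [ 0.513  -0.2899  0.021 ] [-3.1412 -0.2619  1.7799] [-0.9677 -1.3206  5.0058] 0.012433575127495055 117.02613830566406
```

View pics/w2.png

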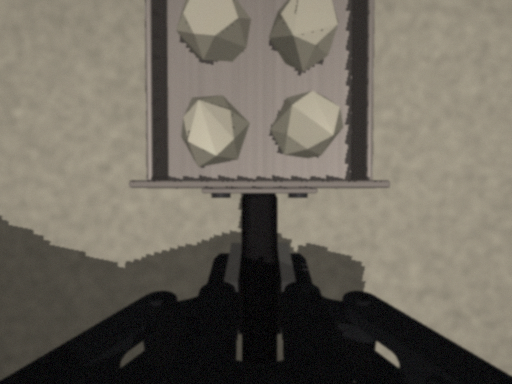

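The wrist view shows the pads closed on the handle, with the four lumps and the back wall (row 184, columns 130–390) undisturbed. I'll lift straight up.

{"fn": "drive_tool", "kwargs": {"delta_pos": [[0.03,0,-0.1],[0.08,0,-0.3],[0.13,0,-0.5],[0.2,0,-0.75],[0.27,0,-1.0],[0.36,0,-1.35],[0.46,0,-1.7],[0.55,0,-2.05],[0.6,0,-2.25],[0.62,0,-2.32]], "twist": [[0,0,0],[0,0,0],[0,0,0],[0,0,0],[0,0,0],[0,0,0],[0,0,0],[0,0,0],[0,0,0],[0,0,0]], "grip": [-1,-1,-1,-1,-1,-1,-1,-1,-1,-1]}}

```text
t: 4.05
ee_pos: [0.5138, -0.2902, 0.1424]
ee_rot: [3.14, -0.26, 1.78]
ft_force: [1.0, -0.5, -4.2]
finger_gap: 0.0122
finger_force: 117.1
```

{"fn": "drive_tool", "kwargs": {"delta_pos": [[0,0,0],[0,0,0],[0,0,0]], "twist": [[0,0,0],[0,0,0],[0,0,0]], "grip": [-1,-1,-1]}}

```text
t: 4.35
ee_pos: [0.5125, -0.2896, 0.1398]
ee_rot: [-3.14, -0.263, 1.78]
ft_force: [0.4, -0.2, -3.8]
finger_gap: 0.0125
finger_force: 117.1
```

```bash
python3 - <<'E'
from h import *
s=ctrl.read_state(); c=ctrl.capture("wrist"); pickle.dump((s,c),open('w3.pkl','wb'))
print(s["t"],s["ee_pos"],s["ee_rot"],s["ft_force"],s["ft_torque"],s["finger_gap"],s["finger_force"])
a=cv2.imread("pics/w2.png");b=c["image"][:,:,::-1]
print(cv2.phaseCorrelate(a[0:190,140:380].mean(2),b[0:190,140:380].mean(2).copy()))
S=ctrl.capture("side");pickle.dump(S,open('s3.pkl','wb'))
cv2.imwrite("pics/w3.png",np.vstack([np.hstack([a[:240,100:420],b[:240,100:420]]),cv2.resize(S["image"][130:290,130:343,::-1],(640,360))]))
for k in range(8):
    ctrl.capture("wrist"); t=ctrl.read_state(); print(t["t"],t["ft_force"],t["ee_pos"])
E
```

```text
4.35 [ 0.5125 -0.2896  0.1398] [-3.1397 -0.2633  1.7798] [ 0.4331 -0.1528 -3.7532] [-0.7676 -0.1849 -0.038 ] 0.012501356186859882 117.1397066116333
((0.12047999210375337, 0.36111876313132996), 0.7958287988166972)
4.5 [ 0.1731  0.3182 -4.3957] [ 0.5128 -0.2897  0.1402]
4.55 [ 0.7706 -0.4287 -3.5554] [ 0.5129 -0.2897  0.1403]
4.6 [-0.6447 -0.1601 -3.5291] [ 0.513  -0.2897  0.1404]
4.65 [ 0.1873  0.0833 -3.4951] [ 0.513  -0.2898  0.1405]
4.7 [-0.0844  0.9761 -3.4418] [ 0.5131 -0.2898  0.1406]
4.75 [-0.2412 -0.4403 -4.3679] [ 0.5131 -0.2898  0.1406]
4.8 [ 0.1648 -0.1459 -3.0971] [ 0.5131 -0.2898  0.1407]
4.85 [-0.0922 -1.1384 -4.7278] [ 0.5131 -0.2898  0.1407]
```

View pics/w3.png

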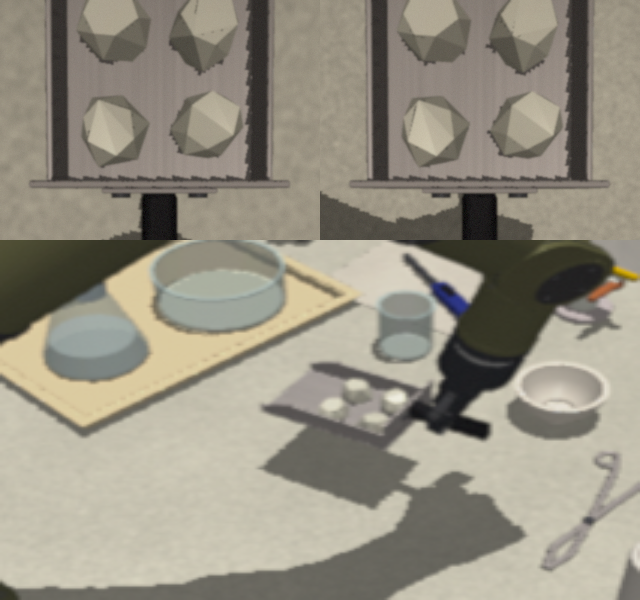

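The tray has not slipped between the pads (image shift 0.4 px). The picture shows it level, with all four lumps aboard. Next I'll plan the transit to a hover by the dish at heading 68°, which stays clear of the flask and beaker.

```bash
cat >> h.py <<'E'
DISH=np.array([.650,.188]); RIM=.081; HD=68
def pose(tilt,Pw,head=HD,a=.1814,b=.0205):
    """tool pose with tray tipped by tilt deg, its pivot point at Pw"""
    Rt=tool(head,15-tilt); v=tool(head,15).inv().apply([a*np.cos(np.radians(head)),a*np.sin(np.radians(head)),-b])
    return np.array(Pw)-Rt.apply(v),Rt
def pw(d=.064,h=0.):
    u=np.array([np.cos(np.radians(HD)),np.sin(np.radians(HD))]); return np.r_[DISH-d*u,RIM+h]
def save(p,r): pickle.dump((p,r),open('cmd.pkl','wb'))
def load(): return pickle.load(open('cmd.pkl','rb'))
def apply(p,r,dp,tw): return p+r.apply(np.array(dp)*.05), r*R.from_rotvec(np.radians(8*np.array(tw)))
E
python3 - <<'E'
from h import *
p,r=tcp([.514,-.2945,.0385],102,15),tool(102,15)
p,r=apply(p,r,[.62,0,-2.32],[0,0,0]); save(p,r); print(p)
A=pose(0,pw(h=.042)); print(A[0],delta(p,r,*A))
B=pose(12,pw(h=.008)); print(B[0],delta(*A,*B))
E
```

```text
[ 0.513  -0.2898  0.1402]
[ 0.5581 -0.0395  0.1435] (array([4.5645, 1.9224, 1.1551]), array([-1.1   , -0.    ,  4.1052]))
[ 0.5612 -0.0319  0.1468] (array([ 0.1758,  0.    , -0.0205]), array([ 0. , -1.5, -0. ]))
```

{"fn": "drive_tool", "kwargs": {"delta_pos": [[0.14,0.06,0.03],[0.46,0.19,0.12],[0.96,0.4,0.24],[1.6,0.67,0.4],[2.28,0.96,0.58],[2.97,1.25,0.75],[3.61,1.52,0.91],[4.11,1.73,1.04],[4.43,1.86,1.12],[4.56,1.92,1.16]], "twist": [[-0.03,0,0.12],[-0.11,0,0.41],[-0.23,0,0.86],[-0.39,0,1.44],[-0.55,0,2.05],[-0.72,0,2.67],[-0.87,0,3.24],[-0.99,0,3.7],[-1.07,0,3.98],[-1.1,0,4.1]], "grip": [-1,-1,-1,-1,-1,-1,-1,-1,-1,-1]}}

```text
t: 5.85
ee_pos: [0.5574, -0.0358, 0.1442]
ee_rot: [-3.139, -0.264, 1.19]
ft_force: [0.1, -0.3, -3.4]
finger_gap: 0.0122
finger_force: 117.2
```

{"fn": "drive_tool", "kwargs": {"delta_pos": [[0,0,0],[0,0,0],[0.02,0,0],[0.04,0,-0.01],[0.07,0,-0.01],[0.1,0,-0.01],[0.14,0,-0.02],[0.18,0,-0.02],[0.18,0,-0.02],[0.18,0,-0.02]], "twist": [[0,0,0],[0,0,0],[0,-0.2,0],[0,-0.4,0],[0,-0.7,0],[0,-1.0,0],[0,-1.3,0],[0,-1.5,0],[0,-1.5,0],[0,-1.5,0]], "grip": [-1,-1,-1,-1,-1,-1,-1,-1,-1,-1]}}

```text
t: 6.85
ee_pos: [0.5611, -0.0332, 0.1469]
ee_rot: [-3.141, -0.052, 1.186]
ft_force: [0.3, -0.2, -3.2]
finger_gap: 0.0119
finger_force: 117.2
```

```bash
cat >> h.py <<'E'
def meas(n=8):
    """averaged wrench and pose; returns dict; also tool-y torque"""
    F=[];T=[];P=[];im=None
    for k in range(n):
        c=ctrl.capture("side" if k else "scene"); im=im or c
        s=ctrl.read_state();F.append(s["ft_force"]);T.append(s["ft_torque"]);P.append(np.r_[s["ee_pos"],s["ee_rot"]])
    F,T,P=[np.array(x) for x in(F,T,P)]; Rm=R.from_matrix(rpy(P[-1,3:]))
    ty=(Rm.inv().apply(T))[:,1]
    lat=np.cross([0,0,1],[np.cos(np.radians(HD)),np.sin(np.radians(HD)),0])
    print("t",s["t"],"F",F.mean(0),"sdz",F[:,2].std(),"Tlat",(T@lat).mean(),"sd",(T@lat).std(),"pos",P[-1,:3],"rot",P[-1,3:])
    return s,im,c
E
python3 - <<'E'
from h import *
p,r=load(); p,r=apply(p,r,[4.56,1.92,1.16],[-1.1,0,4.1]); p,r=apply(p,r,[.18,0,-.02],[0,-1.5,0]); save(p,r)
print("cmd",p,r.as_euler('xyz'))
s,a,b=meas(); print(s["q"],s["finger_gap"])
pickle.dump((a,b),open('c4.pkl','wb'))
cv2.imwrite("pics/c4.png",np.hstack([cv2.resize(a["image"][100:230,250:410,::-1],(400,325)),cv2.resize(b["image"][90:220,110:270,::-1],(400,325))]))
E
```

```text
cmd [ 0.5611 -0.0319  0.1465] [ 3.1414 -0.0524  1.1875]
t 7.25 F [ 0.0166 -0.0915 -3.612 ] sdz 0.46513143741891677 Tlat 0.3922564989983198 sd 0.009836489593824929 pos [ 0.5612 -0.0323  0.147 ] rot [-3.1411 -0.0525  1.1868]
[ 0.0219  0.7172 -0.029   1.8583 -0.0573  0.5477 -0.3351] 0.01215789163535918
```

View pics/c4.png

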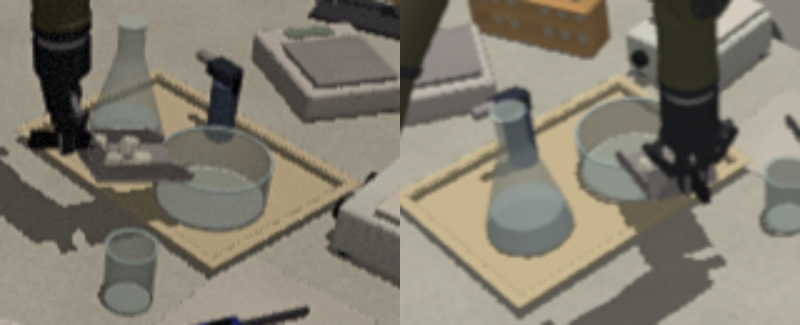

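The scene crop shows the lip's right corner at (192,173), inside the rim ellipse (columns 160–272). All lumps are aboard and the dish is unmoved. The torque noise is about 0.01 Nm, roughly 0.05 N at the lip, so it makes a good contact sensor. I'll descend slowly.

{"fn": "drive_tool", "kwargs": {"delta_pos": [[0,0,0.02],[0,0,0.04],[0,0,0.06],[0,0,0.08],[0,0,0.08]], "twist": [[0,0,0],[0,0,0],[0,0,0],[0,0,0],[0,0,0]], "grip": [-1,-1,-1,-1,-1]}}

```text
t: 7.75
ee_pos: [0.5612, -0.0317, 0.1429]
ee_rot: [-3.141, -0.052, 1.188]
ft_force: [0.5, -0.6, -4.2]
finger_gap: 0.0122
finger_force: 117.2
```

```bash
cat > m.py <<'E'
import sys
from h import *
a=eval(sys.argv[1]); p,r=load(); p,r=apply(p,r,*a); save(p,r); s,_,_=meas(5); print("cmd z",p[2],"gap",s["finger_gap"])
E
python3 m.py "[0,0,.08],[0,0,0]"
python3 - <<'E'
from h import *
a,b=pickle.load(open('c4.pkl','rb'))
print(onz(a,326.8,169.2,.086), pw(d=.060)[:2]+.05*np.array([np.sin(np.radians(68)),-np.cos(np.radians(68))]))
E
```

```text
t 8.0 F [-0.1874  0.0628 -3.527 ] sdz 0.3739832200055312 Tlat 0.3583771247455047 sd 0.030937669454302538 pos [ 0.5614 -0.0318  0.1431] rot [-3.1413 -0.0524  1.1874]
cmd z 0.14250649148885666 gap 0.012374840586950486
[0.6586 0.1306 0.086 ] [0.6739 0.1136]
```

{"fn": "drive_tool", "kwargs": {"delta_pos": [[0,0,0.01],[0,0,0.02],[0,0,0.02]], "twist": [[0,0,0],[0,0,0],[0,0,0]], "grip": [-1,-1,-1]}}

```text
t: 8.3
ee_pos: [0.5613, -0.0317, 0.142]
ee_rot: [-3.141, -0.052, 1.187]
ft_force: [-0.4, 0.0, -4.3]
finger_gap: 0.0121
finger_force: 117.2
```

```bash
python3 m.py "[0,0,.02],[0,0,0]"
```

```text
t 8.55 F [ 0.0021  0.2639 -3.4572] sdz 0.11000406756939461 Tlat 0.37315503673945916 sd 0.021298828273305825 pos [ 0.5614 -0.0317  0.1421] rot [-3.1412 -0.0525  1.1874]
cmd z 0.14150786483229788 gap 0.01251064079807857
```

Still free (h≈3 mm nominal). I'll go down 1 mm at a time.

{"fn": "drive_tool", "kwargs": {"delta_pos": [[0,0,0.01],[0,0,0.02],[0,0,0.02]], "twist": [[0,0,0],[0,0,0],[0,0,0]], "grip": [-1,-1,-1]}}

```text
t: 8.85
ee_pos: [0.5613, -0.0316, 0.141]
ee_rot: [-3.141, -0.052, 1.187]
ft_force: [-0.0, 0.2, -2.7]
finger_gap: 0.0121
finger_force: 117.2
```

```bash
python3 m.py "[0,0,.02],[0,0,0]"
```

```text
t 9.1 F [-0.0332  0.1853 -3.6815] sdz 0.4591367970139849 Tlat 0.38058369962969607 sd 0.04120212779051255 pos [ 0.5614 -0.0317  0.141 ] rot [-3.1412 -0.0524  1.1874]
cmd z 0.1405092381757391 gap 0.01218958893357796
```

{"fn": "drive_tool", "kwargs": {"delta_pos": [[0,0,0.01],[0,0,0.01],[0,0,0.01]], "twist": [[0,0,0],[0,0,0],[0,0,0]], "grip": [-1,-1,-1]}}

```text
t: 9.4
ee_pos: [0.5614, -0.0316, 0.1405]
ee_rot: [-3.141, -0.052, 1.187]
ft_force: [-0.1, 0.0, -4.4]
finger_gap: 0.0122
finger_force: 117.1
```

```bash
python3 m.py "[0,0,.01],[0,0,0]"
```

```text
t 9.65 F [ 0.2486  0.2637 -3.3117] sdz 0.34820648408384836 Tlat 0.3621564862723628 sd 0.03925242801030978 pos [ 0.5614 -0.0317  0.1406] rot [-3.1413 -0.0524  1.1874]
cmd z 0.1400099248474597 gap 0.01246289104913667
```

{"fn": "drive_tool", "kwargs": {"delta_pos": [[0,0,0.01],[0,0,0.01],[0,0,0.01]], "twist": [[0,0,0],[0,0,0],[0,0,0]], "grip": [-1,-1,-1]}}

```text
t: 9.95
ee_pos: [0.5615, -0.0317, 0.1401]
ee_rot: [-3.141, -0.052, 1.187]
ft_force: [-0.4, -0.6, -2.1]
finger_gap: 0.0123
finger_force: 117.1
```

```bash
python3 m.py "[0,0,.01],[0,0,0]"
```

```text
t 10.2 F [-0.278  -0.6433 -2.6224] sdz 0.37704632231873325 Tlat 0.3272858238611781 sd 0.02903096348193833 pos [ 0.5614 -0.0317  0.1401] rot [-3.1413 -0.0524  1.1873]
cmd z 0.1395106115191803 gap 0.012407496722944476
```

{"fn": "drive_tool", "kwargs": {"delta_pos": [[0,0,0.01],[0,0,0.01],[0,0,0.01]], "twist": [[0,0,0],[0,0,0],[0,0,0]], "grip": [-1,-1,-1]}}

```text
t: 10.5
ee_pos: [0.5615, -0.0317, 0.1396]
ee_rot: [-3.141, -0.052, 1.187]
ft_force: [-0.6, -0.6, -1.5]
finger_gap: 0.0125
finger_force: 117.4
```

```bash
python3 m.py "[0,0,.01],[0,0,0]"
```

```text
t 10.75 F [-0.5194 -0.67   -1.4186] sdz 0.5890884142434134 Tlat 0.32110961578840075 sd 0.023875158342250624 pos [ 0.5614 -0.0317  0.1396] rot [-3.1414 -0.0524  1.1872]
cmd z 0.13901129819090088 gap 0.012210017241983067
```

The lip has made contact: Fz went from −3.5 to −1.4, so the rim carries about 2 N. I'll back off 0.3 mm and compute the pivot moves.

```bash
cat > tip.py <<'E'
import sys
from h import *
# tip.py t0 t1 step up back : pivot about nominal P of the commanded pose, rising `up` mm and retreating `back` mm in total
t0,t1,st,up,bk=map(float,sys.argv[1:]); p,r=load()
v=tool(HD,15).inv().apply([.1814*np.cos(np.radians(HD)),.1814*np.sin(np.radians(HD)),-.0205]); P=p+r.apply(v)
print("P",P,"h",P[2]-RIM)
u=np.array([np.cos(np.radians(HD)),np.sin(np.radians(HD)),0])
for t in np.arange(t0+st,t1+1e-6,st):
    f=(t-t0)/(t1-t0); q=P+f*(np.array([0,0,up])-bk*u)/1000
    print(t,*[np.round(x,3).tolist() for x in delta(p,r,*pose(t,q))])
E
python3 tip.py 12 20 2 0.3 0.2
```

```text
P [0.6261 0.1291 0.0813] h 0.00025355841965413184
14.0 [0.048, -0.002, -0.12] [0.001, -0.25, 0.005]
16.0 [0.1, -0.002, -0.237] [0.001, -0.5, 0.005]
18.0 [0.155, -0.002, -0.353] [0.001, -0.75, 0.005]
20.0 [0.215, -0.002, -0.466] [0.001, -1.0, 0.005]
```

```bash
python3 - <<'E'
from h import *
p,r=load(); p,r=apply(p,r,[0,0,-.006],[0,0,0]); save(p,r)
E
python3 tip.py 12 17 0.5 0 0.2
```

```text
P [0.6261 0.1291 0.0816] h 0.0005531464166217692
12.5 [0.011, -0.002, -0.03] [0.001, -0.063, 0.005]
13.0 [0.023, -0.002, -0.059] [0.001, -0.125, 0.005]
13.5 [0.035, -0.002, -0.089] [0.001, -0.188, 0.005]
14.0 [0.047, -0.002, -0.118] [0.001, -0.25, 0.005]
14.5 [0.06, -0.002, -0.147] [0.001, -0.313, 0.005]
15.0 [0.072, -0.002, -0.176] [0.001, -0.375, 0.005]
15.5 [0.085, -0.002, -0.205] [0.001, -0.438, 0.005]
16.0 [0.098, -0.002, -0.234] [0.001, -0.5, 0.005]
16.5 [0.112, -0.002, -0.263] [0.001, -0.563, 0.005]
17.0 [0.125, -0.002, -0.291] [0.001, -0.625, 0.005]
```

{"fn": "drive_tool", "kwargs": {"delta_pos": [[0,0,-0.006],[0,0,-0.006]], "twist": [[0,0,0],[0,0,0]], "grip": [-1,-1]}}

```text
t: 10.95
ee_pos: [0.5615, -0.0316, 0.1398]
ee_rot: [-3.141, -0.052, 1.187]
ft_force: [-0.3, -0.8, -2.3]
finger_gap: 0.0126
finger_force: 117.4
```

```bash
python3 m.py "[0,0,0],[0,0,0]"
```

```text
t 11.2 F [-0.746  -0.5226 -2.1675] sdz 0.3966635721460918 Tlat 0.33652670640627924 sd 0.013642638204209237 pos [ 0.5615 -0.0316  0.1398] rot [-3.1413 -0.0525  1.1874]
cmd z 0.13931088618786852 gap 0.012680560099068
```

{"fn": "drive_tool", "kwargs": {"delta_pos": [[0.011,0,-0.03],[0.023,0,-0.059],[0.035,0,-0.089],[0.047,0,-0.118],[0.06,0,-0.147],[0.072,0,-0.176],[0.085,0,-0.205],[0.098,0,-0.234],[0.112,0,-0.263],[0.125,0,-0.291]], "twist": [[0,-0.063,0],[0,-0.125,0],[0,-0.188,0],[0,-0.25,0],[0,-0.313,0],[0,-0.375,0],[0,-0.438,0],[0,-0.5,0],[0,-0.563,0],[0,-0.625,0]], "grip": [-1,-1,-1,-1,-1,-1,-1,-1,-1,-1]}}

```text
t: 12.2
ee_pos: [0.5636, -0.0263, 0.1548]
ee_rot: [-3.141, 0.035, 1.188]
ft_force: [0.6, 0.3, -1.8]
finger_gap: 0.0123
finger_force: 117.3
```

```bash
python3 m.py "[.125,0,-.291],[0,-.625,0]"; python3 tip.py 17 22 0.5 0 0
```

```text
t 12.45 F [ 0.5145  0.2551 -2.5573] sdz 0.3406495700839888 Tlat -0.06006356708383872 sd 0.12682928850829042 pos [ 0.5636 -0.0262  0.1547] rot [-3.1414  0.0343  1.1877]
cmd z 0.15416834492082418 gap 0.012378027200337477
P [0.626  0.1289 0.0815] h 0.0005370259844657832
17.5 [0.012, -0.002, -0.03] [0.001, -0.063, 0.005]
18.0 [0.024, -0.002, -0.059] [0.001, -0.125, 0.005]
18.5 [0.036, -0.002, -0.089] [0.002, -0.188, 0.005]
19.0 [0.049, -0.002, -0.118] [0.002, -0.25, 0.005]
19.5 [0.062, -0.002, -0.147] [0.002, -0.313, 0.005]
20.0 [0.075, -0.002, -0.176] [0.002, -0.375, 0.005]
20.5 [0.088, -0.002, -0.205] [0.002, -0.438, 0.005]
21.0 [0.101, -0.002, -0.234] [0.002, -0.5, 0.005]
21.5 [0.115, -0.002, -0.263] [0.002, -0.563, 0.005]
22.0 [0.129, -0.002, -0.291] [0.002, -0.625, 0.005]
```

{"fn": "drive_tool", "kwargs": {"delta_pos": [[0.012,0,-0.029],[0.024,0,-0.058],[0.036,0,-0.088],[0.049,0,-0.117],[0.062,0,-0.146],[0.075,0,-0.175],[0.088,0,-0.204],[0.101,0,-0.232],[0.115,0,-0.261],[0.129,0,-0.289]], "twist": [[0,-0.063,0],[0,-0.125,0],[0,-0.188,0],[0,-0.25,0],[0,-0.313,0],[0,-0.375,0],[0,-0.438,0],[0,-0.5,0],[0,-0.563,0],[0,-0.625,0]], "grip": [-1,-1,-1,-1,-1,-1,-1,-1,-1,-1]}}

```text
t: 13.45
ee_pos: [0.5661, -0.0201, 0.1691]
ee_rot: [-3.141, 0.123, 1.187]
ft_force: [-1.0, -0.1, -0.7]
finger_gap: 0.0123
finger_force: 117.4
```

```bash
python3 m.py "[.129,0,-.289],[0,-.625,0]"; python3 tip.py 22 25 0.5 0 0
```

```text
t 13.7 F [ 0.0498  0.2409 -1.6656] sdz 0.31599458039874817 Tlat -0.17693161246573846 sd 0.13215875376624214 pos [ 0.5663 -0.0197  0.1689] rot [-3.1415  0.1215  1.1877]
cmd z 0.1683848202783504 gap 0.012394136889491147
P [0.626  0.1289 0.0814] h 0.00043269036997548027
22.5 [0.012, -0.002, -0.03] [0.002, -0.063, 0.005]
23.0 [0.024, -0.002, -0.059] [0.002, -0.125, 0.005]
23.5 [0.036, -0.002, -0.089] [0.002, -0.188, 0.005]
24.0 [0.049, -0.002, -0.118] [0.002, -0.25, 0.005]
24.5 [0.062, -0.002, -0.147] [0.002, -0.313, 0.005]
25.0 [0.075, -0.002, -0.176] [0.002, -0.375, 0.005]
```

{"fn": "drive_tool", "kwargs": {"delta_pos": [[0.012,0,-0.034],[0.024,0,-0.065],[0.036,0,-0.095],[0.049,0,-0.124],[0.062,0,-0.153],[0.075,0,-0.182]], "twist": [[0,-0.063,0],[0,-0.125,0],[0,-0.188,0],[0,-0.25,0],[0,-0.313,0],[0,-0.375,0]], "grip": [-1,-1,-1,-1,-1,-1]}}

```text
t: 14.3
ee_pos: [0.5679, -0.0155, 0.1776]
ee_rot: [-3.141, 0.175, 1.188]
ft_force: [0.1, -0.8, -2.0]
finger_gap: 0.0125
finger_force: 117.3
```

```bash
python3 m.py "[.075,0,-.182],[0,-.375,0]"; python3 tip.py 25 28 0.5 0 0
```

```text
t 14.55 F [ 0.3981  0.377  -2.1244] sdz 0.4835498232756284 Tlat -0.3092103360719542 sd 0.13059822304188526 pos [ 0.568  -0.0153  0.1774] rot [-3.1414  0.174   1.1876]
cmd z 0.17696024413787803 gap 0.012049669969682366
P [0.626  0.1289 0.0817] h 0.0007264963314724537
25.5 [0.012, -0.002, -0.03] [0.002, -0.063, 0.005]
26.0 [0.024, -0.002, -0.059] [0.002, -0.125, 0.005]
26.5 [0.036, -0.002, -0.089] [0.002, -0.188, 0.005]
27.0 [0.049, -0.002, -0.118] [0.002, -0.25, 0.005]
27.5 [0.062, -0.002, -0.147] [0.002, -0.313, 0.005]
28.0 [0.075, -0.002, -0.176] [0.002, -0.375, 0.005]
```

{"fn": "drive_tool", "kwargs": {"delta_pos": [[0.012,0,-0.031],[0.024,0,-0.06],[0.036,0,-0.091],[0.049,0,-0.12],[0.062,0,-0.15],[0.075,0,-0.179]], "twist": [[0,-0.063,0],[0,-0.125,0],[0,-0.188,0],[0,-0.25,0],[0,-0.313,0],[0,-0.375,0]], "grip": [-1,-1,-1,-1,-1,-1]}}

```text
t: 15.15
ee_pos: [0.5698, -0.0108, 0.1858]
ee_rot: [-3.141, 0.228, 1.187]
ft_force: [-0.0, -0.5, -1.8]
finger_gap: 0.0125
finger_force: 117.4
```

```bash
python3 m.py "[.075,0,-.179],[0,-.375,0]"; python3 - <<'E'
from h import *
c=ctrl.capture("scene");w=ctrl.capture("wrist")
cv2.imwrite("pics/c5.png",np.hstack([cv2.resize(c["image"][110:220,265:375,::-1],(400,400),interpolation=cv2.INTER_CUBIC),cv2.resize(w["image"][:288,64:448,::-1],(400,300))[:300].repeat(1,0) if 0 else cv2.resize(w["image"][:,:,::-1],(400,400))]))
E
```

```text
t 15.4 F [ 0.4921  0.7886 -1.9727] sdz 0.6511573826051763 Tlat -0.29160960652615087 sd 0.1073196149646388 pos [ 0.5699 -0.0105  0.1856] rot [-3.1412  0.2264  1.1877]
cmd z 0.18512337953101393 gap 0.012390203083548657
```

View pics/c5.png

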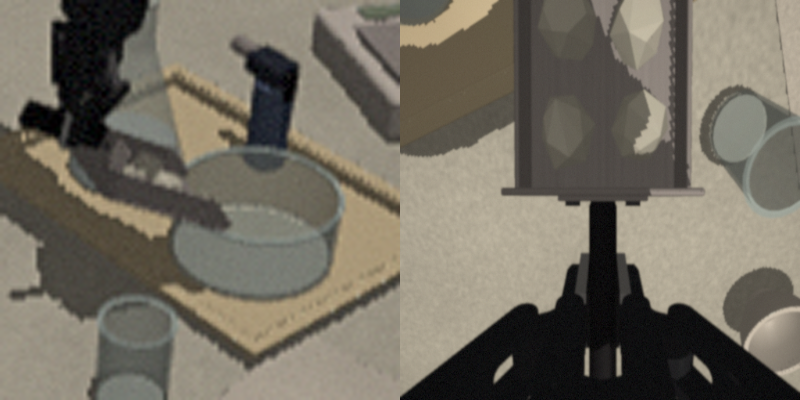

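The lip rests inside the rim on both sides. All four lumps are still at their places, and the back wall is still at row 184 (no slip). I'll continue tipping.

{"fn": "drive_tool", "kwargs": {"delta_pos": [[0.012,0,-0.031],[0.024,0,-0.06],[0.036,0,-0.091],[0.049,0,-0.12],[0.062,0,-0.15],[0.075,0,-0.179]], "twist": [[0,-0.063,0],[0,-0.125,0],[0,-0.188,0],[0,-0.25,0],[0,-0.313,0],[0,-0.375,0]], "grip": [-1,-1,-1,-1,-1,-1]}}

```text
t: 16.1
ee_pos: [0.5719, -0.0055, 0.1937]
ee_rot: [-3.141, 0.28, 1.187]
ft_force: [0.9, -1.5, -0.8]
finger_gap: 0.0123
finger_force: 117.3
```

```bash
cat >> m.py <<'E'
import os
w=ctrl.capture("wrist")["image"].astype(float).mean(2)
for n,(x0,x1,y0,y1) in dict(RL=(175,255,85,170),RR=(262,345,85,170),FL=(175,255,0,70),FR=(262,345,0,70)).items():
    b=w[y0:y1,x0:x1]; o=np.load('w.npy')[y0:y1,x0:x1] if os.path.exists('w.npy') else b
    print(n,"mean %.0f std %.0f diff %.1f"%(b.mean(),b.std(),abs(b-o).mean()),end="; ")
np.save('w.npy',w)
E
python3 m.py "[.075,0,-.179],[0,-.375,0]"
```

```text
t 16.35 F [ 0.3561 -0.1491 -2.255 ] sdz 0.4910741921853426 Tlat -0.3251492219954473 sd 0.13005687198393837 pos [ 0.5721 -0.0052  0.1935] rot [-3.1413  0.2787  1.1878]
cmd z 0.19300073479041027 gap 0.012137876982870508
RL mean 79 std 7 diff 0.0; RR mean 96 std 31 diff 0.0; FL mean 75 std 5 diff 0.0; FR mean 105 std 31 diff 0.0;
```

{"fn": "drive_tool", "kwargs": {"delta_pos": [[0.012,0,-0.03],[0.024,0,-0.06],[0.036,0,-0.09],[0.049,0,-0.119],[0.049,0,-0.119]], "twist": [[0,-0.063,0],[0,-0.125,0],[0,-0.188,0],[0,-0.25,0],[0,-0.25,0]], "grip": [-1,-1,-1,-1,-1]}}

```text
t: 16.9
ee_pos: [0.5738, -0.0011, 0.1986]
ee_rot: [-3.142, 0.314, 1.188]
ft_force: [0.3, -0.1, -1.5]
finger_gap: 0.0122
finger_force: 117.4
```

```bash
python3 m.py "[.049,0,-.119],[0,-.25,0]"
```

```text
t 17.15 F [-0.077   0.1592 -1.2531] sdz 0.4900462914428673 Tlat -0.47569245803395416 sd 0.02049306147692619 pos [ 0.5735 -0.0017  0.1986] rot [-3.1413  0.3138  1.1874]
cmd z 0.1980451486466798 gap 0.012241947968120268
RL mean 75 std 2 diff 5.1; RR mean 90 std 24 diff 8.3; FL mean 73 std 2 diff 4.0; FR mean 106 std 26 diff 15.4;
```

```bash
python3 - <<'E'
from h import *
c=ctrl.capture("scene");w=ctrl.capture("wrist");sd=ctrl.capture("side")
f=lambda i:cv2.resize(i[:,:,::-1],(400,300),interpolation=cv2.INTER_CUBIC)
cv2.imwrite("pics/c6.png",np.vstack([np.hstack([f(c["image"][125:215,265:385]),f(w["image"])]),np.hstack([f(sd["image"][110:185,160:260]),f(w["image"][:200,128:395])])]))
s=ctrl.read_state();print(s["t"],s["ft_force"])
E
```

```text
17.35 [-0.0212  0.9303 -1.3471]
```

View pics/c6.png

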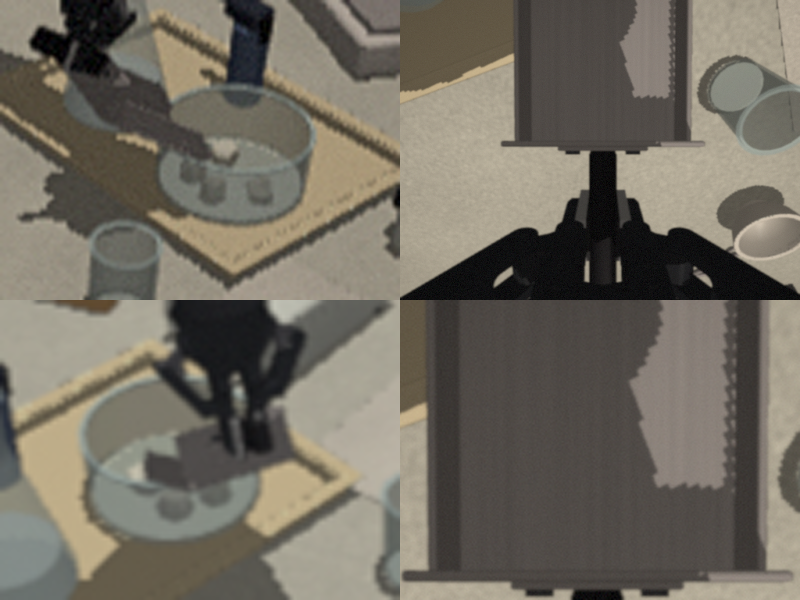

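```bash
python3 - <<'E'
from h import *
s,d=pickle.load(open('c0.pkl','rb')); A,B=d["scene"],d["side"]
print(tri(A,(334.3,172.1),B,(194.5,151.7)))
print("dish refs in c6: others")
for x,y in((190,170),(213,188),(260,190)): print(onz(A,265+x*.3,125+y*.3,.023))
E
python3 m.py "[0,0,0],[0,0,0]"; python3 tip.py 33 36 0.5 0 0
```

```text
(array([0.6319, 0.2181, 0.0228]), np.float64(0.009660417374784874))
dish refs in c6: others
[0.6209 0.156  0.023 ]
[0.6606 0.1499 0.023 ]
[0.6972 0.1865 0.023 ]
t 17.6 F [-0.023   0.4606 -1.0178] sdz 0.5604984516775384 Tlat -0.5170765699043752 sd 0.025213843347950425 pos [ 0.5735 -0.0018  0.1986] rot [-3.1412  0.314   1.1875]
cmd z 0.1980451486466798 gap 0.012356729625888624
RL mean 75 std 2 diff 1.7; RR mean 90 std 24 diff 1.8; FL mean 73 std 2 diff 1.7; FR mean 106 std 26 diff 1.6; P [0.626  0.129  0.0821] h 0.0010625885444961736
33.5 [0.012, -0.002, -0.03] [0.003, -0.063, 0.004]
34.0 [0.024, -0.002, -0.059] [0.003, -0.125, 0.004]
34.5 [0.036, -0.001, -0.089] [0.003, -0.188, 0.004]
35.0 [0.049, -0.001, -0.118] [0.003, -0.25, 0.004]
35.5 [0.062, -0.001, -0.147] [0.003, -0.313, 0.004]
36.0 [0.075, -0.001, -0.176] [0.003, -0.375, 0.004]
```

The fourth lump triangulates to the dish floor at (0.632, 0.218, 0.023), and the other three are on the floor too. The pan is empty. Next I'll lift straight up, level, and return to the original bare spot.

```bash
python3 - <<'E'
from h import *
p,r=load(); P=p+np.array([0,0,.045]); print(delta(p,r,P,r))
A=pose(0,pw(d=.075,h=.05)); print(delta(P,r,*A))
L=(tcp([.514,-.2945,.0385],102,15)+[0,0,.12],tool(102,15)); print(delta(*A,*L))
pickle.dump((A,L),open('AL.pkl','wb'))
E
```

```text
(array([-0.2781,  0.0002, -0.856 ]), array([0., 0., 0.]))
(array([-0.4193, -0.    ,  2.0613]), array([0.0014, 4.1246, 0.005 ]))
(array([-4.6534,  1.038 , -1.0118]), array([ 1.1   ,  0.    , -4.1052]))
```

{"fn": "drive_tool", "kwargs": {"delta_pos": [[-0.01,0,-0.04],[-0.04,0,-0.12],[-0.08,0,-0.25],[-0.13,0,-0.4],[-0.19,0,-0.58],[-0.24,0,-0.74],[-0.28,0,-0.856],[-0.28,0,-0.856]], "twist": [[0,0,0],[0,0,0],[0,0,0],[0,0,0],[0,0,0],[0,0,0],[0,0,0],[0,0,0]], "grip": [-1,-1,-1,-1,-1,-1,-1,-1]}}

```text
t: 18.45
ee_pos: [0.5741, -0.002, 0.2448]
ee_rot: [3.14, 0.313, 1.187]
ft_force: [0.0, 0.4, -1.6]
finger_gap: 0.0126
finger_force: 117.4
```

{"fn": "drive_tool", "kwargs": {"delta_pos": [[-0.02,0,0.1],[-0.06,0,0.3],[-0.12,0,0.6],[-0.18,0,0.9],[-0.24,0,1.2],[-0.3,0,1.5],[-0.36,0,1.8],[-0.4,0,2.0],[-0.42,0,2.06],[-0.42,0,2.06]], "twist": [[0,0.2,0],[0,0.6,0],[0,1.2,0],[0,1.8,0],[0,2.4,0],[0,3.0,0],[0,3.6,0],[0,4.0,0],[0,4.125,0],[0,4.125,0]], "grip": [-1,-1,-1,-1,-1,-1,-1,-1,-1,-1]}}

```text
t: 19.45
ee_pos: [0.5534, -0.0513, 0.1515]
ee_rot: [-3.14, -0.261, 1.184]
ft_force: [-0.4, 1.1, -2.4]
finger_gap: 0.0122
finger_force: 117.3
```

{"fn": "drive_tool", "kwargs": {"delta_pos": [[-0.14,0.03,-0.03],[-0.47,0.1,-0.1],[-0.98,0.22,-0.21],[-1.63,0.36,-0.35],[-2.33,0.52,-0.51],[-3.02,0.67,-0.66],[-3.68,0.82,-0.8],[-4.19,0.93,-0.91],[-4.51,1.01,-0.98],[-4.65,1.04,-1.01]], "twist": [[0.03,0,-0.12],[0.11,0,-0.41],[0.23,0,-0.86],[0.39,0,-1.44],[0.55,0,-2.05],[0.72,0,-2.67],[0.87,0,-3.24],[0.99,0,-3.7],[1.07,0,-3.98],[1.1,0,-4.105]], "grip": [-1,-1,-1,-1,-1,-1,-1,-1,-1,-1]}}

```text
t: 20.45
ee_pos: [0.5142, -0.2918, 0.141]
ee_rot: [3.142, -0.259, 1.782]
ft_force: [0.1, 0.7, -2.5]
finger_gap: 0.0122
finger_force: 117.4
```

```bash
python3 - <<'E'
from h import *
p,r=load()
for a in (([-.28,0,-.856],[0,0,0]),([-.42,0,2.06],[0,4.125,0]),([-4.65,1.04,-1.01],[1.1,0,-4.105])): p,r=apply(p,r,*a)
save(p,r); s,a,b=meas(4)
print(p,r.as_euler('xyz'),s["q"],s["finger_gap"])
L=pickle.load(open('AL.pkl','rb'))[1]
print(delta(p,r,L[0]-[0,0,.105],L[1]),delta(p,r,L[0]-[0,0,.120],L[1]))
E
```

```text
t 20.65 F [ 0.4463  0.2643 -2.0574] sdz 0.49939729173085484 Tlat 0.4244249399621705 sd 0.04825376153588899 pos [ 0.5142 -0.2879  0.1411] rot [ 3.1412 -0.2626  1.7829]
[ 0.5133 -0.2897  0.1402] [ 3.1414 -0.2617  1.781 ] [ 0.7286  0.8606 -0.358   1.5662  0.0821  0.9173  0.6232] 0.012389626079982216
(array([-0.5429, -0.006 ,  2.0298]), array([-0.0001,  0.0004,  0.005 ])) (array([-0.6205, -0.0061,  2.3196]), array([-0.0001,  0.0004,  0.005 ]))
```

{"fn": "drive_tool", "kwargs": {"delta_pos": [[-0.04,0,0.15],[-0.13,0,0.5],[-0.24,0,0.9],[-0.35,0,1.3],[-0.45,0,1.7],[-0.52,0,1.95],[-0.565,0,2.11],[-0.59,0,2.2],[-0.605,0,2.26],[-0.613,0,2.29]], "twist": [[0,0,0],[0,0,0],[0,0,0],[0,0,0],[0,0,0],[0,0,0],[0,0,0],[0,0,0],[0,0,0],[0,0,0]], "grip": [-1,-1,-1,-1,-1,-1,-1,-1,-1,-1]}}

```text
t: 21.65
ee_pos: [0.5137, -0.2898, 0.0225]
ee_rot: [3.141, -0.261, 1.781]
ft_force: [-0.7, 0.9, -2.8]
finger_gap: 0.0121
finger_force: 117.3
```

{"fn": "drive_tool", "kwargs": {"delta_pos": [[0,0,0],[0,0,0.01],[-0.005,0,0.02],[-0.008,0,0.03],[-0.008,0,0.03],[-0.008,0,0.03]], "twist": [[0,0,0],[0,0,0],[0,0,0],[0,0,0],[0,0,0],[0,0,0]], "grip": [-1,-1,-1,-1,-1,-1]}}

```text
t: 22.25
ee_pos: [0.5135, -0.2898, 0.021]
ee_rot: [3.141, -0.262, 1.781]
ft_force: [-0.5, -0.6, 2.3]
finger_gap: 0.0124
finger_force: 117.8
```

```bash
python3 - <<'E'
from h import *
meas(5)
E
```

```text
t 22.5 F [-0.0025 -0.5955  3.3202] sdz 0.7816620306415382 Tlat 0.23223597544620506 sd 0.04824519732593885 pos [ 0.5135 -0.2899  0.021 ] rot [ 3.1415 -0.2617  1.7807]
```

Resting on the bench. I'll release and back off along the tool axis.

{"fn": "drive_tool", "kwargs": {"delta_pos": [[0,0,0],[0,0,0],[0,0,0],[0,0,0],[0,0,0],[0,0,0],[0,0,0],[0,0,0]], "twist": [[0,0,0],[0,0,0],[0,0,0],[0,0,0],[0,0,0],[0,0,0],[0,0,0],[0,0,0]], "grip": [-0.6,-0.4,0,0.5,1,1,1,1]}}

```text
t: 23.3
ee_pos: [0.5133, -0.2897, 0.0206]
ee_rot: [-3.141, -0.262, 1.781]
ft_force: [-0.3, -0.4, 0.2]
finger_gap: 0.0853
finger_force: 0.0
```

{"fn": "drive_tool", "kwargs": {"delta_pos": [[0,0,-0.2],[0,0,-0.5],[0,0,-1.0],[0,0,-1.5],[0,0,-2.0],[0,0,-2.5],[0,0,-2.9],[0,0,-3.0],[0,0,-3.0],[0,0,-3.0]], "twist": [[0,0,0],[0,0,0],[0,0,0],[0,0,0],[0,0,0],[0,0,0],[0,0,0],[0,0,0],[0,0,0],[0,0,0]], "grip": [1,1,1,1,1,1,1,1,1,1]}}

```text
t: 24.3
ee_pos: [0.5208, -0.3271, 0.1647]
ee_rot: [-3.14, -0.263, 1.781]
ft_force: [0.1, -0.4, -1.1]
finger_gap: 0.0856
finger_force: 0.0
```

```bash
python3 - <<'E'
from h import *
c=ctrl.capture("scene");w=ctrl.capture("wrist");sd=ctrl.capture("side")
f=lambda i:cv2.resize(i[:,:,::-1],(400,300),interpolation=cv2.INTER_CUBIC)
cv2.imwrite("pics/c7.png",np.vstack([np.hstack([f(c["image"][125:215,265:385]),f(w["image"])]),np.hstack([f(sd["image"]),f(c["image"][:,:])])]))
s=ctrl.read_state();print(s["t"],s["ft_force"],s["ee_pos"])
E
```

```text
24.45 [ 0.3744 -0.2478 -0.1516] [ 0.5208 -0.327   0.1644]
```

View pics/c7.png

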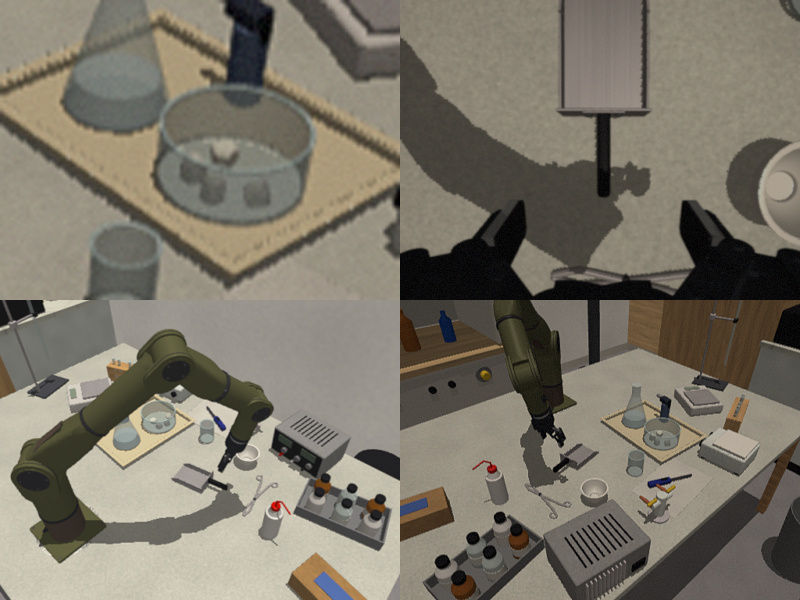

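The four lumps lie in the dish, at crop pixels (190,165), (213,188), (258,190) and (225,150). The tray is empty and flat on the bench, and nothing else has moved.

```bash
python3 -c "
from workcell import ctrl
print(ctrl.close_job())"
```

```text
the job is handed in; nothing more can be done
None
```

The job is handed in at about 24.5 s: all four marble lumps are in the dish, the rim carried about 2 N at most (averaged wrist-force estimate) against a loaded tray of about 3.5 N, and the empty tray lies flat back at its original spot with nothing else seen to move.

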